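Pack the spent vials in the press-and-turn tub and close its carton

TASK

Send the spent sample vials off for disposal: press down on the white safety cap of the tub in the carton and turn it anticlockwise to take it off, set it aside, and put every vial lying on the bench into the tub. Put the cap back on and lock it again (pressed, turned clockwise until the grip bar lines up with the carton as it did at first), then close the carton: first fold down the left and right flaps (as the robot sees them), and only then the near and far flaps over them, all flat. Leave the other things on the bench where they are.

Things in the scene. Friction and masses are not known exactly. Their poses are not given: they have to be found in the camera images.
- carton: Open cardboard carton fixed on the bench, 167 x 167 mm, 160 mm high, walls 4 mm, with four flaps. A round white safety tub (outer diameter 108, inner 100 mm, rim 108 mm above the bench) is fixed in its middle. Origin: on the bench under the common axis of carton and tub; z up, x towards the far flap, y towards the left flap.
- tub_mouth (a point): Centre of the tub's rim, 108 mm above the bench. Closing the cap: hold it with its x 45 to 60 degrees anticlockwise of the carton's x, centred within 2 mm, lower it and press until its origin is 88 mm above the carton's, turn it clockwise to the stop (about 3 degrees past parallel) and let go: it springs up 7 mm and is locked.
- tub_floor (a point): Centre of the tub's inner floor, 100 mm below its rim, 8 mm above the bench. A springy black ring seal (95 to 105 mm across) stands 14 mm above the rim when the cap is off.
- cap: White press-and-turn cap of the tub, 138 mm across, about 0.12 kg. Origin on its axis at its underside (bottom of skirt and two lugs, which lie at its +x and -x ends); z up. Disc from 23 to 29 mm above the origin. Locked: origin 95 mm above the carton's, x parallel to the carton's x either way round; the sprung seal holds it up.
- cap_grip (a point): Middle of the top of the cap's grip bar: 100 mm along cap x, 24 mm wide along y, from 29 to 57 mm above the cap's origin. Opening: press down 6 to 9 mm (7 mm takes about 13 N, it bottoms at 10) and while pressed turn it anticlockwise from above by 45 to 60 degrees; it then lifts off. Unpressed it is blocked; it never turns clockwise from locked.
- tray: Low steel tray fixed on the bench, 165 x 165 mm with a rim 10 mm high and a 3 mm floor, a clear place to put the cap down. Origin: centre of its underside.
- vial1_mid (a point): Spent sample vial lying on the bench (may be absent): 76 mm long, round clear body 26 mm across with a square grey cap 26 x 26 x 20 mm at its +x end. The point is the middle of the vial on its axis; x runs along the vial, and lies level. 25 to 50 g.
- vial2_mid (a point): Spent sample vial lying on the bench (may be absent): 76 mm long, round clear body 26 mm across with a square grey cap 26 x 26 x 20 mm at its +x end. The point is the middle of the vial on its axis; x runs along the vial, and lies level. 25 to 50 g.
- vial3_mid (a point): Spent sample vial lying on the bench (may be absent): 76 mm long, round clear body 26 mm across with a square grey cap 26 x 26 x 20 mm at its +x end. The point is the middle of the vial on its axis; x runs along the vial, and lies level. 25 to 50 g.
- vial4_mid (a point): Spent sample vial lying on the bench (may be absent): 76 mm long, round clear body 26 mm across with a square grey cap 26 x 26 x 20 mm at its +x end. The point is the middle of the vial on its axis; x runs along the vial, and lies level. 25 to 50 g.
- flap_left (a joint): Angle of the cardboard flap on the carton's +y side, a lower flap: 0 folded down flat, pi/2 upright, more leans outwards (stop at 2.4). 83 mm from hinge to free edge, 165 mm wide, 3.5 mm thick; stays where it is left, 0.5 N moves it. Hinge line on the carton's rim, 83.5 mm from the carton's axis, 162 mm above the bench.
- left_edge (a point): Middle of the left flap's free edge, 83 mm from the hinge.
- flap_right (a joint): Angle of the cardboard flap on the carton's -y side, a lower flap: 0 folded down flat, pi/2 upright, more leans outwards (stop at 2.4). 83 mm from hinge to free edge, 165 mm wide, 3.5 mm thick; stays where it is left, 0.5 N moves it. Hinge line on the carton's rim, 83.5 mm from the carton's axis, 162 mm above the bench.
- right_edge (a point): Middle of the right flap's free edge, 83 mm from the hinge.
- flap_far (a joint): Angle of the cardboard flap on the carton's +x side, an upper flap: 0 folded down flat, pi/2 upright, more leans outwards (stop at 2.4). 83 mm from hinge to free edge, 165 mm wide, 3.5 mm thick; stays where it is left, 0.5 N moves it. Hinge line on the carton's rim, 83.5 mm from the carton's axis, 166 mm above the bench.
- far_edge (a point): Middle of the far flap's free edge, 83 mm from the hinge.
- flap_near (a joint): Angle of the cardboard flap on the carton's -x side, an upper flap: 0 folded down flat, pi/2 upright, more leans outwards (stop at 2.4). 83 mm from hinge to free edge, 165 mm wide, 3.5 mm thick; stays where it is left, 0.5 N moves it. Hinge line on the carton's rim, 83.5 mm from the carton's axis, 166 mm above the bench.
- near_edge (a point): Middle of the near flap's free edge, 83 mm from the hinge.
- beaker: Low glass beaker, 60 mm across, 40 mm high, not part of the job; origin at its underside.
- jar: White jar with a black lid, 54 mm across, 42 mm high, not part of the job; origin at its underside.
- amber: Amber bottle, 80 mm across, 160 mm high, not part of the job; origin at its underside.
- powder_jar: Large white jar with a black lid, 90 mm across, 150 mm high, not part of the job; origin at its underside.
- spatula: Steel spatula, 170 mm long, lying, not part of the job; origin at its underside.
- tip_box: Blue box, 90 x 120 x 60 mm, not part of the job; origin at its underside.
Not all that is in view belongs to the job. What is shaped like the cap but black is not meant.

How it is judged (in metres and radians):
On the way, in this order (a step that is already met when the one before it is completed fails the run):
1. the cap is pressed down on the tub by at least 4.5 mm (z of cap in the frame of carton below 0.0905 m and horizontal distance between cap and carton below 0.01 m), for 0.05 s.
2. the cap is off the tub (distance between cap and tub_mouth above 0.1 m), for 0.2 s.
3. every vial is in the tub while the cap is off (horizontal distance between each of vial1_mid, vial2_mid, vial3_mid, vial4_mid and tub_floor below 0.048 m and z of each of vial1_mid, vial2_mid, vial3_mid, vial4_mid in the frame of tub_floor below 0.098 m and distance between cap and tub_mouth above 0.05 m), for 0.2 s.
4. the cap is back on the tub and locked, released (z of cap in the frame of carton between 0.0925 and 0.098 m and angle between the x axis of cap and the x axis of carton, either way round below 0.14 rad and horizontal distance between cap and carton below 0.008 m and contact force between cap and the fingers below 0.5 N), for 0.3 s.
5. the left and right flaps are folded down while the near and far flaps still stand open (value of joint each of flap_left, flap_right below 0.15 rad and value of joint each of flap_far, flap_near above 0.8 rad), for 0.2 s.
6. all four flaps are folded down (value of joint each of flap_left, flap_right, flap_far, flap_near below 0.15 rad), for 0.2 s.
At the end, for the whole second after the job is handed in: Every vial lies inside the tub (its middle within 48 mm of the tub's axis and below the rim), the cap is locked (origin 92.5 to 98 mm above the carton's, x axis within 8 degrees of the carton's x, at rest), and all four flaps are within 0.15 rad of flat (all of step 6 and horizontal distance between each of vial1_mid, vial2_mid, vial3_mid, vial4_mid and tub_floor below 0.048 m and z of each of vial1_mid, vial2_mid, vial3_mid, vial4_mid in the frame of tub_floor below 0.098 m and z of cap in the frame of carton between 0.0925 and 0.098 m and angle between the x axis of cap and the x axis of carton, either way round below 0.14 rad and horizontal distance between cap and carton below 0.008 m and linear speed of cap below 0.03 m/s); the robot touches nothing.
It fails at once if one of the other things on the bench is shoved more than 5 cm (distance of any of beaker, jar, amber, powder_jar, spatula, tip_box from where it was at the start of the episode above 0.05 m).
It fails at once if one of the other things on the bench is knocked over (angle between any of beaker, jar, amber, powder_jar, tip_box's own z axis and vertical above 0.6 rad).
Of vial1, vial2, vial3, vial4 only 2 to 4 are there at a start; the rules pass over those that are not, and their reading is None.
At some moment in a run one of vial1, vial2, vial3, vial4 may be knocked a few centimetres aside while the robot is not near it.
It also fails if it takes over 210 s, if anything falls off the work surface, if the arm or the gripper's body presses on something with over 40 N, if the wrist force passes 120 N, or if a joint passes its speed limit or range.

ROBOT

A 7-joint arm with a two-finger parallel gripper is mounted at the origin on the work surface. World frame = base frame: x ahead of the robot, y to its left, z up, the work surface at z = 0. Lengths are in mm, angles in degrees, forces in N, time in s.
With the tool pointing down it reaches from about 400 to 875 mm from the base axis. Payload 6.5 kg.
Tool frame: the origin (TCP) lies on the centre line of the jaws, within the pads' length; the fingertips stand 11 mm ahead of it and the grasp point (between the pads) lies 8 mm behind it (bot.tips_ahead is the z of the fingertips in the tool frame, in mm); z points along the fingers, y is the direction in which the jaws open and shut (so a half turn about z gives the same grasp; the last joint's range is limited). The gripper opens to 85 mm and grips with 20 to 120 N. Pads are 22 mm wide; open, the fingers measure 114 mm over their backs; the gripper's body (76 mm by 85 mm) begins 54 mm behind the grasp point. The pads swing forward as they close: fully open they stand 13 mm farther back than shut.
Start: joints at [-3.793, 30.733, -0.252, 88.115, 0.149, 61.152, -4.079], TCP at [649.992, 0.001, 242.29] pointing down, gripper open.
Joint ranges: [-154.64, 154.64], [-21.42, 123.67], [-72.66, 72.17], [13.99, 137.28], [-74.86, 254.86], [10.95, 109.41], [-158.01, 158.01]. Speed limits (degrees/s): [136.94, 136.94, 180, 180, 180, 180, 180].

INTERFACE

Orientations are given as a 3x3 rotation matrix whose columns are the frame's x, y, z axes.
In Python, from station import bot, eyes, order gives the robot as it stands. The module is installed in compiled form; this text tells all that it offers.
- The arm moves only by the tool servo_tool, never from a script. Its argument "moves" is one flat list of numbers, 5 for each row, row after row: the finger opening in m, from 0 to 0.0854, then the shift along the tool's x, y, z in m, then the turn about the tool's z in rad. In form: [gripper, dx, dy, dz, roll, gripper, dx, dy, dz, roll, ...]. A call has 1 to 8 rows; each row shifts and turns the commanded pose from where the row before left it, along the tool's axes as they then stand; what a row does not reach is not made up. A row lasts 1/10 s, in which the tool goes at most 50 mm and 8.59 degrees, less where a joint would pass 70% of its speed; a pose out of reach is approached as far as the arm can. A call is refused whole if a number of a shift passes 0.05 or a number of a turn 0.15, either way. A call with a gripper value outside its range is refused whole. The fingers move at their own pace and stop on an object; "force" is the grip in N (left out, the last holds). Time passes only in rows, so rows that do not move let the fingers close. It gives the time, the measured TCP pose, the force and the opening at its end, in the units of the state.
- bot.get_state(): the state, without advancing time (a new reading comes with each control period).
- eyes.capture(name): name is "scene" or "side" or "wrist"; returns a dict with "pixels" (420x560x3 uint8, red, green, blue), "fx", "fy", "cx", "cy" (pixels), "rvec" (rotation vector, rad) and "tvec" (3), from world to camera coordinates, as OpenCV has them. Camera axes: x right, y down, z forward; pixel columns grow to the right and rows downward; lengths in mm; the calibration is good to about 2 mm. A picture is of the moment at which its call begins. There is no depth.
- order.sign_off(): hands the job in, once; it reports no verdict.
The state is a dict: "clock": time; "qpos": joint angles; "qvel": joint speeds; "effort": joint torques, N m; "tcp_pos": TCP position; "orientation": TCP orientation; "force": force on the tool from outside, world axes, zero at the start; "wrist_torque": the same for the moment, N m; "grip_width": finger opening in mm.
Only numpy, scipy, OpenCV 4.12 (cv2) and the standard library are available. Lean on these libraries where they do the work, as an engineer would, in place of code of your own. Each camera call takes 0.05 s, during which the arm holds its last target. There are 200 camera calls.

## Working session

There is one attempt and no reset: what is moved stays moved. The work goes in short steps, Python scripts to look and compute and a tool call to move; the robot and the scene stay as the last step left them, time stands still between calls to the robot, and variables do not carry over. Pictures are saved under pics/ and viewed, about 12 in all and at most 16, crops included, and the job is handed in when it is done.

Besides the shell and the picture viewer there is one more tool, called after ">>>" in YAML: its name, and indented under it one key for each argument. servo_tool: Moves the arm, as the interface text tells. Its arguments: {"type":"object","properties":{"moves":{"type":"array","items":{"type":"number"}},"force":{"type":"number"}},"required":["moves"]}

```bash
mkdir -p pics
cat > h.py <<'E'
import numpy as np, cv2
from station import bot, eyes, order
def cap(n, f=None):
    c=eyes.capture(n)
    if f: cv2.imwrite('pics/'+f, c['pixels'][:,:,::-1])
    return c
def cam(c):
    R=cv2.Rodrigues(np.array(c['rvec'],float))[0]; t=np.array(c['tvec'],float).ravel()
    return R,t
def ray(c,u,v,z):
    R,t=cam(c); d=R.T@np.array([(u-c['cx'])/c['fx'],(v-c['cy'])/c['fy'],1]); o=-R.T@t
    return o+d*(z-o[2])/d[2]
def proj(c,P):
    R,t=cam(c); p=R@np.array(P,float)+t
    return np.array([c['fx']*p[0]/p[2]+c['cx'],c['fy']*p[1]/p[2]+c['cy']])
E
python3 - <<'E'
from h import *
a=cap('scene','s0.png');b=cap('side','d0.png');w=cap('wrist','w0.png')
for c in (a,b,w):
    R,t=cam(c); print(-R.T@t, R[2], c['fx'])
print(bot.get_state())
import pickle; pickle.dump((a,b,w),open('c0.pkl','wb'))
p=np.hstack([a['pixels'],b['pixels']])[:,:,::-1]
E
```

```text
[1313.26567166 -360.18441487 1186.27768193] [-0.55187723  0.26803337 -0.78967692] 536.9665710323919
[ -113.33614458 -1134.49169037   911.3805377 ] [ 0.42747175  0.74533936 -0.51160253] 493.94019774022576
[650.53904346  66.64150686 372.96465352] [-0.00246418 -0.26353898 -0.9646456 ] 341.1482554854209
{'clock': 0.15, 'qpos': array([-3.79189445, 30.76893082, -0.25294757, 88.15752444,  0.14947058,
       61.15257781, -4.07915933]), 'qvel': array([ 0.07203492, -0.06792363, -0.00155254, -0.20269969, -0.01340542,
       -0.02713298, -0.00687335]), 'effort': array([ 1.61238928e-03, -5.83780539e+01,  1.04997531e+00, -2.59348226e+01,
        1.25170653e-02,  6.47799578e-03, -7.88314480e-06]), 'tcp_pos': array([ 6.49523779e+02, -3.71593241e-02,  2.41599841e+02]), 'orientation': array([[-4.14973655e-05,  9.99999063e-01, -1.36844434e-03],
       [ 9.99999992e-01,  4.13297444e-05, -1.22518298e-04],
       [-1.22461626e-04, -1.36844941e-03, -9.99999056e-01]]), 'force': array([ 0.0372401 , -0.41635176, -0.03454348]), 'wrist_torque': array([ 0.0125809 ,  0.05970524, -0.01588954]), 'grip_width': 85.49702231992354}
```

```bash
python3 -c "
import cv2
for n in 'sd': cv2.imwrite(f'pics/{n}0b.png',cv2.resize(cv2.imread(f'pics/{n}0.png'),(800,600),interpolation=cv2.INTER_CUBIC))"
```

```text
(no output)
```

View pics/s0b.png

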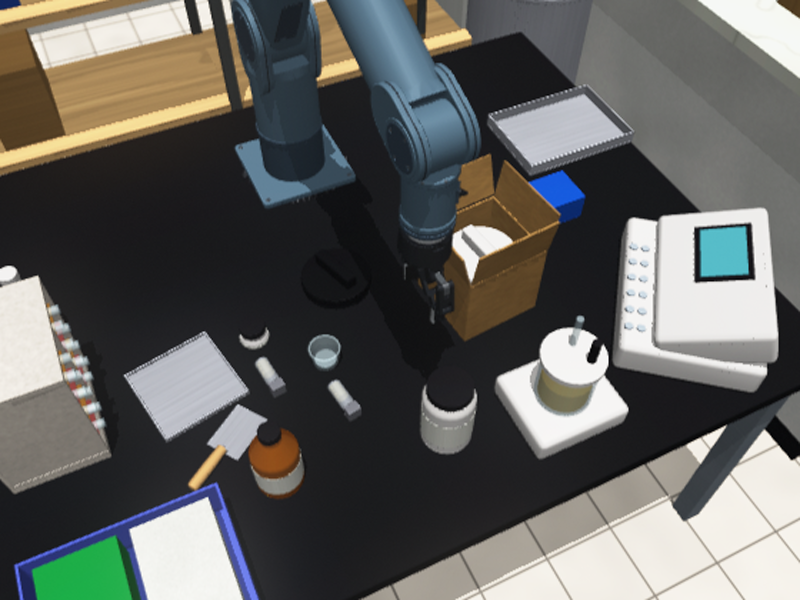

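View pics/d0b.png

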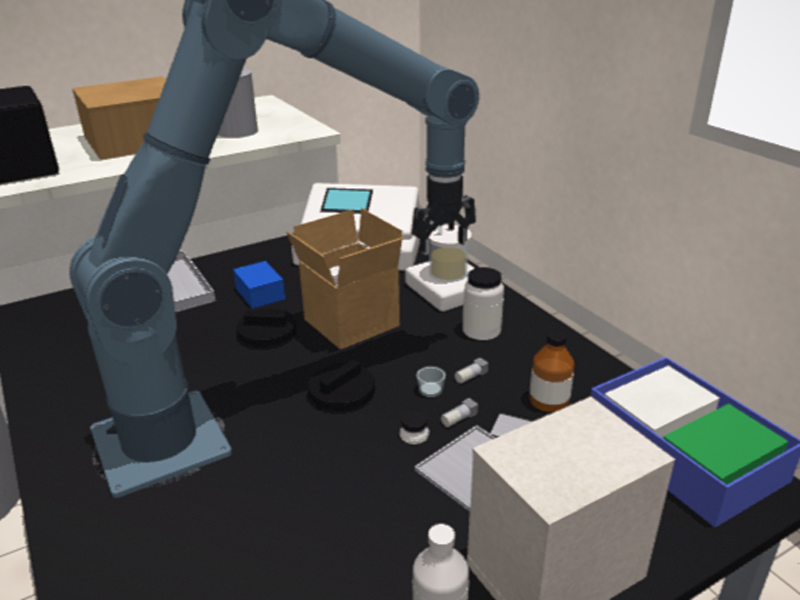

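View pics/w0.png

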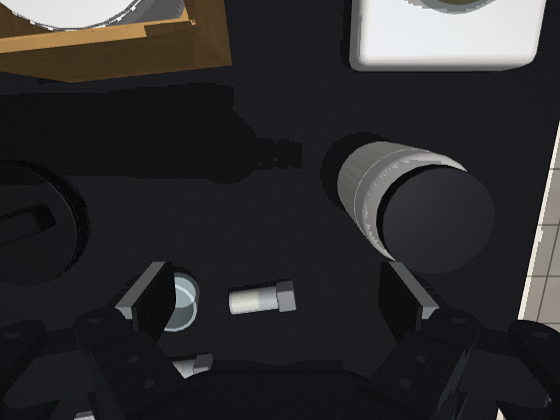

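Scene view (800-px scale): the carton with the white cap is at (500,250). The low square tray is at (185,385). Two vials are at (270,376) and (343,398). Decoys: black caps at (335,278) and in the side view (265,325), plus a larger rectangular tray at (560,128). The only white cap is the one in the carton.

Run:
```python
from h import *
import pickle
a,b,w=pickle.load(open('c0.pkl','rb'))
s=.7
def P(c,n,u,v,z): print(n,ray(c,u*s,v*s,z).round(0))
P(a,'carton bot front',465,338,0);P(a,'carton bot right',533,300,0)
P(b,'c bot front',347,348,0);P(b,'c bot right',400,320,0);P(b,'c bot left',306,321,0)
for n,u,v in (('tray',124,377),('',205,333),('',247,390),('',169,438)): P(a,'tray'+n,u,v,10)
P(a,'vial1 body',262,364,13);P(a,'v1 cap',277,388,13)
P(a,'vial2 body',334,386,13);P(a,'v2 cap',352,409,13)
P(b,'v1',443,418,13);P(b,'v1cap',472,407,13);P(b,'v2',460,375,13);P(b,'v2cap',483,364,13)
P(a,'beaker',324,350,20);P(a,'jar',254,335,20);P(a,'blackcap',335,278,30);P(b,'blackcap2',265,325,30);P(a,'bottle',270,430,160);P(a,'powder',448,390,150);P(b,'bluebox',258,270,60);P(a,'spatula',225,440,0)
for u,v in ((232,302),(288,296)): print('wr',ray(w,u,v,13).round(0))
```

```text
carton bot front [597. 122.   0.]
carton bot right [572. 288.   0.]
c bot front [455.  92.   0.]
c bot right [621. 133.   0.]
c bot left [423. 250.   0.]
traytray [ 416. -483.   10.]
tray [ 383. -322.   10.]
tray [ 537. -291.   10.]
tray [ 573. -442.   10.]
vial1 body [ 498. -248.   13.]
v1 cap [ 558. -241.   13.]
vial2 body [ 598. -147.   13.]
v2 cap [ 655. -136.   13.]
v1 [ 498. -243.   13.]
v1cap [ 566. -245.   13.]
v2 [ 607. -144.   13.]
v2cap [ 672. -137.   13.]
beaker [ 522. -135.   20.]
jar [ 434. -241.   20.]
blackcap [377. -53.  30.]
blackcap2 [316. 239.  30.]
bottle [ 719. -291.  160.]
powder [765. -11. 150.]
bluebox [384. 455.  60.]
spatula [ 611. -356.    0.]
wr [ 597. -145.   13.]
wr [ 663. -137.   13.]
```

>>> servo_tool:
  moves: [0.0854,0,0,-0.04,0,0.0854,0,0,-0.04,0,0.0854,0,0,-0.04,0,0.0854,0.038,-0.028,0,0,0.0854,0.038,-0.028,0,0,0.0854,0.038,-0.028,0,0,0.0854,0.038,-0.028,0,0,0.0854,0.038,-0.028,0,0]
  force: 60

```text
clock: 0.95
tcp_pos: [508.4, 191.2, 362.2]
orientation: [[0.0, 1.0, -0.0], [1.0, -0.0, -0.0], [-0.0, -0.0, -1.0]]
force: [0.8, 0.1, -0.1]
grip_width: 85.3
```

>>> servo_tool:
  moves: [0.0854,0,0,0,0.142,0.0854,0,0,0,0.142,0.0854,0,0,0,0.142,0.0854,0,0,0,0.142,0.0854,0,0,0,0.142,0.0854,0,0,0,0.142,0.0854,0,0,0,0.142,0.0854,0,0,0,0.142]

```text
clock: 1.75
tcp_pos: [509.8, 189.9, 362.0]
orientation: [[0.909, 0.416, -0.001], [0.416, -0.909, -0.0], [-0.001, 0.0, -1.0]]
force: [-0.3, 0.5, 0.5]
grip_width: 85.3
```

>>> servo_tool:
  moves: [0.0854,0,0,0,0.142,0.0854,0,0,0,0.142,0.0854,0,0,0,0,0.0854,0,0,0,0]

```text
clock: 2.15
tcp_pos: [509.8, 190.0, 362.1]
orientation: [[0.988, 0.154, -0.0], [0.154, -0.988, -0.0], [-0.0, 0.0, -1.0]]
force: [0.2, -0.1, 0.4]
grip_width: 85.8
```

Run:
```python
from h import *
import pickle
w=cap('wrist','w1.png');a=cap('scene','s1.png');b=cap('side','d1.png');pickle.dump((w,a,b),open('c1.pkl','wb'))
print(bot.get_state()['qpos'].round(1))
x=np.full((600,800,3),0,np.uint8); x[:420,:560]=w['pixels'][:,:,::-1]
x[:420,560:]=cv2.resize(a['pixels'][90:300,290:410,::-1],(240,420))
x[420:]=cv2.resize(b['pixels'][150:330,160:560,::-1],(400,180)).repeat(1,0)[:,:400].repeat(2,1)
cv2.imwrite('pics/m1.png',x)
```

```text
[ -29.2   14.     5.    96.    -1.3   70.1 -105.2]
```

View pics/m1.png

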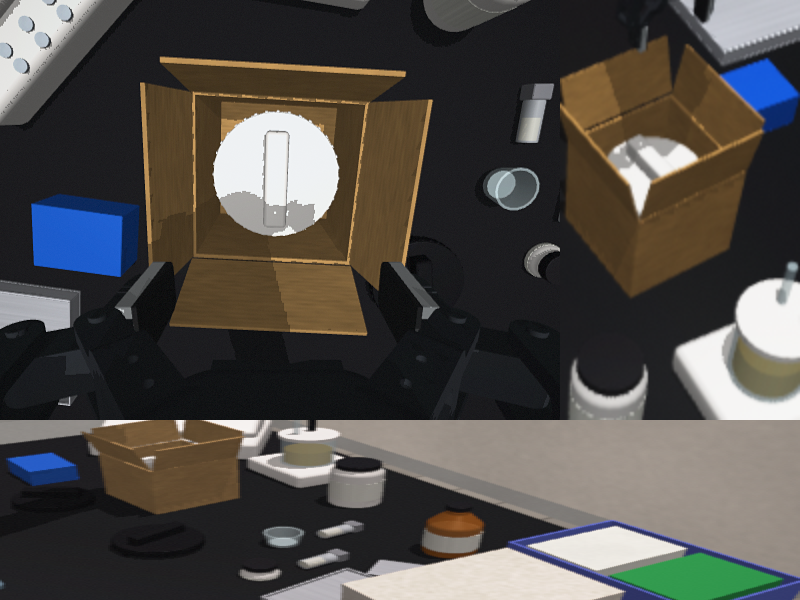

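The wrist view shows the white cap as a disc at (276,175). Its bar runs from (276,132) to (275,227), inside the open carton. The black caps lie on the bench outside it, so this is the right one.

Run:
```python
from h import *
import pickle
w,a,b=pickle.load(open('c1.pkl','rb'))
p=w['pixels'][95:245,205:350].astype(int)
m=((p.min(2)>100)&(p.max(2)-p.min(2)<25)).astype(np.uint8)
m=cv2.morphologyEx(m,cv2.MORPH_CLOSE,np.ones((9,9)))
cs=max(cv2.findContours(m,0,1)[0],key=cv2.contourArea)[:,0]+[205,95]
pts=np.array([ray(w,u+.0,v+.0,124)[:2] for u,v in cs],np.float32)
print(cv2.minEnclosingCircle(pts), cv2.fitEllipse(pts))
for (u,v) in ((264.5,132),(288.5,132),(263.5,226.5),(287,226.5)): print(ray(w,u,v,152).round(1))
# carton rim outer/inner corners
for (u,v) in ((194,93),(367,102),(350,263),(194,258)): print('rim',ray(w,u,v,160).round(1))
z=cv2.resize(w['pixels'][100:250,200:350,::-1],(600,600),interpolation=cv2.INTER_CUBIC);cv2.imwrite('pics/z.png',z)
```

```text
((513.4654541015625, 191.66629028320312), 69.70401000976562) ((513.2633056640625, 191.77969360351562), (136.70269775390625, 137.0246124267578), 82.7540512084961)
[559.5 209.7 152. ]
[563.1 186.5 152. ]
[463.2 196.8 152. ]
[467.  172.3 152. ]
rim [584.8 279.2 160. ]
rim [601.6 118.9 160. ]
rim [439.6 100.4 160. ]
rim [420.  264.4 160. ]
```

View pics/z.png

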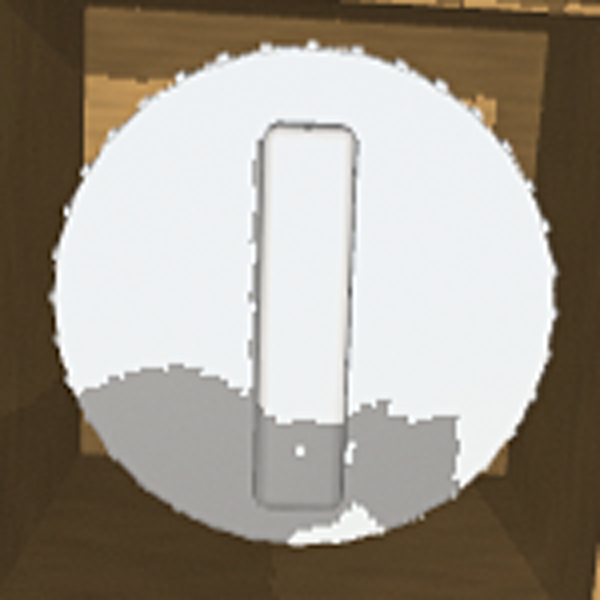

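>>> servo_tool:
  moves: [0.0854,0.0036,-0.0012,0.02,0.018,0.0854,0,0,0.045,0,0.0854,0,0,0.045,0,0.0854,0,0,0.045,0,0.0854,0,0,0.045,0,0.0854,0,0,0.012,0,0.0854,0,0,0.012,0,0.0854,0,0,0,0]
  force: 100

```text
clock: 3.1
tcp_pos: [513.7, 191.8, 138.4]
orientation: [[0.991, 0.133, 0.0], [0.133, -0.991, 0.0], [0.0, -0.0, -1.0]]
force: [-0.1, 0.0, 0.2]
grip_width: 85.0
```

>>> servo_tool:
  moves: [0.01,0,0,0,0,0.01,0,0,0,0,0.01,0,0,0,0,0.01,0,0,0,0,0.01,0,0,0,0,0.01,0,0,0,0]

```text
clock: 3.7
tcp_pos: [513.7, 191.9, 138.9]
orientation: [[0.991, 0.133, 0.001], [0.133, -0.991, 0.0], [0.001, -0.0, -1.0]]
force: [-1.0, -0.5, 5.2]
grip_width: 22.4
```

>>> servo_tool:
  moves: [0.01,0,0,0.002,0,0.01,0,0,0.002,0,0.01,0,0,0.002,0,0.01,0,0,0.0015,0,0.01,0,0,0,0,0.01,0,0,0,0]

```text
clock: 4.3
tcp_pos: [513.8, 191.9, 131.9]
orientation: [[0.991, 0.132, 0.001], [0.132, -0.991, 0.001], [0.001, -0.0, -1.0]]
force: [-3.2, -0.8, 12.3]
grip_width: 21.8
```

>>> servo_tool:
  moves: [0.01,0,0,0.001,0,0.01,0,0,0,-0.13,0.01,0,0,0,-0.13,0.01,0,0,0,-0.13,0.01,0,0,0,-0.13,0.01,0,0,0,-0.13,0.01,0,0,0,-0.13,0.01,0,0,0,-0.13]

```text
clock: 5.1
tcp_pos: [515.4, 192.5, 131.6]
orientation: [[0.5, 0.866, 0.004], [0.866, -0.5, 0.002], [0.004, 0.003, -1.0]]
force: [-0.2, 0.5, 12.8]
grip_width: 22.1
```

>>> servo_tool:
  moves: [0.01,0,0,0,0,0.01,0,0,0,0]

```text
clock: 5.3
tcp_pos: [515.4, 192.5, 131.6]
orientation: [[0.504, 0.864, 0.004], [0.864, -0.504, 0.002], [0.004, 0.003, -1.0]]
force: [-0.8, -0.9, 11.9]
grip_width: 22.0
```

>>> servo_tool:
  moves: [0.01,0,0,-0.01,0,0.01,0,0,-0.015,0,0.01,0,0,-0.025,0,0.01,0,0,-0.035,0,0.01,0,0,-0.04,0,0.01,0,0,-0.04,0,0.01,0,0,-0.04,0,0.01,0,0,0,0]

```text
clock: 6.1
tcp_pos: [515.9, 192.9, 340.2]
orientation: [[0.504, 0.864, 0.009], [0.864, -0.504, 0.004], [0.008, 0.006, -1.0]]
force: [0.4, 0.3, -1.0]
grip_width: 21.7
```

Run:
```python
from h import *
import pickle
w,a,b=pickle.load(open('c1.pkl','rb'))
a=eyes.capture('scene')
p=a['pixels'].astype(int)
m=((p.min(2)>95)).astype(np.uint8); m[:225]=0;m[320:]=0;m[:,:80]=0;m[:,180:]=0
cs=cv2.findContours(m,0,1)[0]; c=max(cs,key=cv2.contourArea)
print(cv2.contourArea(c))
q=cv2.approxPolyDP(cv2.convexHull(c),6,True)[:,0]; print(q)
P=np.array([ray(a,u,v,10) for u,v in q]); print(P.round(0),P.mean(0))
print([np.linalg.norm(P[i]-P[i-1]).round() for i in range(len(P))])
print(bot.get_state()['tcp_pos'],bot.get_state()['force'])
cv2.imwrite('pics/s2.png',a['pixels'][:,:,::-1])
```

```text
3483.5
[[143 232]
 [173 274]
 [115 307]
 [ 87 262]]
[[ 379. -322.   10.]
 [ 540. -291.   10.]
 [ 570. -450.   10.]
 [ 411. -482.   10.]] [ 474.99355391 -386.26374311   10.        ]
[np.float64(162.0), np.float64(165.0), np.float64(161.0), np.float64(163.0)]
[514.56084986 192.2591245  337.07610448] [ 0.0969487  -0.33904737 -2.0397183 ]
```

>>> servo_tool:
  moves: [0.01,-0.0401,0.0197,0,0,0.01,-0.0401,0.0197,0,0,0.01,-0.0401,0.0197,0,0,0.01,-0.0401,0.0197,0,0,0.01,-0.0401,0.0197,0,0,0.01,-0.0401,0.0197,0,0,0.01,-0.0401,0.0197,0,0,0.01,-0.0401,0.0197,0,0]

```text
clock: 6.95
tcp_pos: [486.4, -166.3, 332.9]
orientation: [[0.504, 0.864, -0.003], [0.864, -0.504, 0.001], [-0.001, -0.003, -1.0]]
force: [0.9, 0.4, -0.9]
grip_width: 21.6
```

>>> servo_tool:
  moves: [0.01,-0.0401,0.0197,0,0,0.01,-0.0401,0.0197,0,0,0.01,-0.0401,0.0197,0,0,0.01,-0.0401,0.0197,0,0,0.01,-0.0401,0.0197,0,0,0.01,0,0,0.04,0,0.01,0,0,0.04,0,0.01,0,0,0,0]

```text
clock: 7.75
tcp_pos: [467.9, -384.6, 247.4]
orientation: [[0.504, 0.864, -0.012], [0.864, -0.504, 0.008], [0.001, -0.014, -1.0]]
force: [-0.0, 0.5, -1.5]
grip_width: 21.6
```

>>> servo_tool:
  moves: [0.01,0.0023,0.0067,0.03,0,0.01,0,0,0.04,0,0.01,0,0,0.04,0,0.01,0,0,0.04,0,0.01,0,0,0.03,0,0.01,0,0,0.01,0,0.01,0,0,0.005,0,0.01,0,0,0,0]

```text
clock: 8.55
tcp_pos: [479.7, -389.5, 60.9]
orientation: [[0.504, 0.864, 0.001], [0.864, -0.504, -0.001], [-0.0, 0.001, -1.0]]
force: [0.3, 0.0, -1.1]
grip_width: 21.6
```

>>> servo_tool:
  moves: [0.01,0.0005,-0.005,0.004,0,0.01,0,0,0.004,0,0.01,0,0,0.002,0,0.01,0,0,0.002,0,0.01,0,0,0.001,0,0.01,0,0,0,0]

```text
clock: 9.15
tcp_pos: [475.0, -386.3, 47.5]
orientation: [[0.504, 0.864, 0.0], [0.864, -0.504, -0.0], [0.0, 0.0, -1.0]]
force: [-0.7, 0.8, 5.8]
grip_width: 21.9
```

>>> servo_tool:
  moves: [0.0854,0,0,0,0,0.0854,0,0,0,0,0.0854,0,0,0,0,0.0854,0,0,-0.045,0,0.0854,0,0,-0.045,0,0.0854,0,0,-0.045,0,0.0854,0,0,-0.045,0,0.0854,0,0,-0.045,0]

```text
clock: 9.95
tcp_pos: [474.6, -385.9, 273.7]
orientation: [[0.504, 0.864, 0.0], [0.864, -0.504, -0.0], [-0.0, 0.0, -1.0]]
force: [0.7, -0.9, 0.5]
grip_width: 85.5
```

>>> servo_tool:
  moves: [0.0854,0.04,0,0,0,0.0854,0.045,0,0,0,0.0854,0.045,0,0,0,0.0854,0,0,-0.03,0,0.0854,0,0,0,0]

```text
clock: 10.45
tcp_pos: [542.9, -272.9, 305.2]
orientation: [[0.501, 0.865, 0.005], [0.865, -0.501, -0.002], [0.001, 0.006, -1.0]]
force: [0.6, -1.2, -0.1]
grip_width: 85.2
```

Run:
```python
from h import *
import pickle
w=cap('wrist','w3.png');a=cap('scene','s3.png');b=cap('side','d3.png');pickle.dump((w,a,b),open('c3.pkl','wb'))
x=np.full((600,800,3),0,np.uint8); x[:420,:560]=w['pixels'][:,:,::-1]
x[:420,560:]=cv2.resize(a['pixels'][90:300,290:410,::-1],(240,420))
x[420:,:400]=cv2.resize(b['pixels'][150:330,160:560,::-1],(400,180))
x[420:,400:]=a['pixels'][180:360,20:420,::-1]
cv2.imwrite('pics/m3.png',x)
```

```text
(no output)
```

View pics/m3.png

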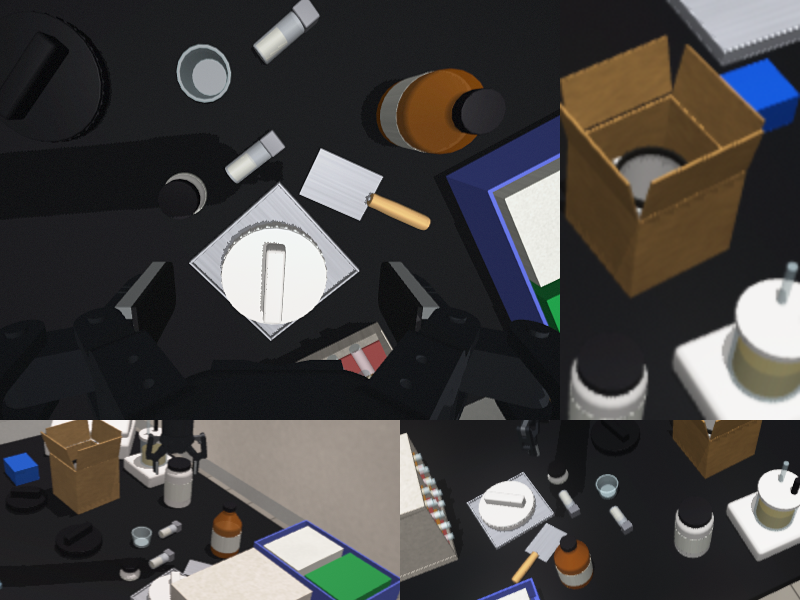

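The cap lies flat in the tray (wrist, 273,275). The tub is open, and I see only two vials: wrist (255,157) and (286,32).

```bash
cat > vial.py <<'E'
from h import *
def vial(w,box):
    x0,y0,x1,y1=box; p=w['pixels'][y0:y1,x0:x1].astype(int)
    m=(p.min(2)>80).astype(np.uint8)
    m=cv2.morphologyEx(m,cv2.MORPH_CLOSE,np.ones((5,5)))
    c=max(cv2.findContours(m,0,1)[0],key=cv2.contourArea)[:,0]+[x0,y0]
    P=np.array([ray(w,u,v,16)[:2] for u,v in c],np.float32)
    r=cv2.minAreaRect(P); q=cv2.boxPoints(r); e=sorted([(np.linalg.norm(q[i]-q[i-1]),i) for i in range(4)])[-1][1]
    d=q[e]-q[e-1]
    print('centre',np.round(r[0],1),'size',np.round(r[1],1),'axis deg',np.degrees(np.arctan2(d[1],d[0])).round(1)%180)
E
python3 - <<'E'
from vial import *
import pickle
w,a,b=pickle.load(open('c3.pkl','rb'))
vial(w,(218,125,292,188));vial(w,(248,0,325,66))
E
```

```text
centre [ 529.4 -244.3] size [77. 26.] axis deg 7.6
centre [ 634.  -140.6] size [78.7 27.4] axis deg 11.2
```

>>> servo_tool:
  moves: [0.055,0,0,0.02,0.13,0.055,0,0,0.02,0.13,0.055,0,0,0.02,0.13,0.055,0,0,0.02,0.13,0.055,0,0,0.02,0.13,0.055,0,0,0.02,0.13,0.055,0,0,0.02,0.13,0.055,-0.0097,-0.0302,0,0]
  force: 40

```text
clock: 11.4
tcp_pos: [524.4, -248.3, 158.3]
orientation: [[0.992, 0.123, -0.005], [0.123, -0.992, -0.002], [-0.005, 0.001, -1.0]]
force: [1.2, -0.0, 0.8]
grip_width: 54.8
```

>>> servo_tool:
  moves: [0.055,0,0,0.03,0,0.055,0,0,0.03,0,0.055,0,0,0.03,0,0.055,0,0,0,0]

```text
clock: 11.8
tcp_pos: [522.8, -244.2, 67.7]
orientation: [[0.991, 0.131, -0.008], [0.131, -0.991, 0.003], [-0.008, -0.004, -1.0]]
force: [-0.8, 0.1, 0.1]
grip_width: 54.8
```

>>> servo_tool:
  moves: [0.055,0.0065,0.0009,0.02,0,0.055,0,0,0.02,0,0.055,0,0,0.013,0,0.055,0,0,0,0,0.015,0,0,0,0,0.015,0,0,0,0,0.015,0,0,0,0,0.015,0,0,0,0]

```text
clock: 12.6
tcp_pos: [534.0, -245.6, 20.2]
orientation: [[0.991, 0.132, 0.002], [0.132, -0.991, -0.001], [0.002, 0.001, -1.0]]
force: [-1.9, 0.3, 7.1]
grip_width: 24.5
```

>>> servo_tool:
  moves: [0.015,0,0,-0.01,0,0.015,0,0,-0.04,0,0.015,0,0,-0.045,0,0.015,0,0,-0.045,0,0.015,0,0,-0.045,0,0.015,0,0,-0.045,0,0.015,0,0,-0.045,0,0.015,0,0,-0.015,0]

```text
clock: 13.4
tcp_pos: [534.9, -246.2, 314.9]
orientation: [[0.991, 0.132, 0.008], [0.132, -0.991, -0.003], [0.008, 0.004, -1.0]]
force: [0.7, -0.0, -0.8]
grip_width: 24.0
```

>>> servo_tool:
  moves: [0.015,0.0042,-0.0436,0,0,0.015,0.0042,-0.0436,0,0,0.015,0.0042,-0.0436,0,0,0.015,0.0042,-0.0436,0,0,0.015,0.0042,-0.0436,0,0,0.015,0.0042,-0.0436,0,0,0.015,0.0042,-0.0436,0,0,0.015,0.0042,-0.0436,0,0]

```text
clock: 14.2
tcp_pos: [519.8, 106.6, 309.7]
orientation: [[0.991, 0.132, 0.001], [0.132, -0.991, 0.0], [0.001, -0.0, -1.0]]
force: [1.4, -0.3, -0.2]
grip_width: 24.3
```

>>> servo_tool:
  moves: [0.015,0.0042,-0.0436,0,0,0.015,0.0042,-0.0436,0,0,0.015,0,0,0,0,0.015,0,0,0,0,0.015,0,0,0,0]

```text
clock: 14.7
tcp_pos: [517.3, 191.0, 309.2]
orientation: [[0.991, 0.131, 0.0], [0.131, -0.991, -0.001], [0.0, 0.001, -1.0]]
force: [-0.1, -0.4, -0.4]
grip_width: 24.1
```

Run:
```python
from h import *
import pickle
w=cap('wrist','w4.png');a=cap('scene','s4.png');b=cap('side','d4.png');pickle.dump((w,a,b),open('c4.pkl','wb'))
x=np.full((600,800,3),0,np.uint8); x[:420,:560]=w['pixels'][:,:,::-1]
x[:420,560:]=cv2.resize(a['pixels'][90:300,290:410,::-1],(240,420))
x[420:,:400]=cv2.resize(b['pixels'][150:330,160:560,::-1],(400,180))
x[420:,400:]=a['pixels'][180:360,20:420,::-1]
cv2.imwrite('pics/m4.png',x)
```

```text
(no output)
```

View pics/m4.png

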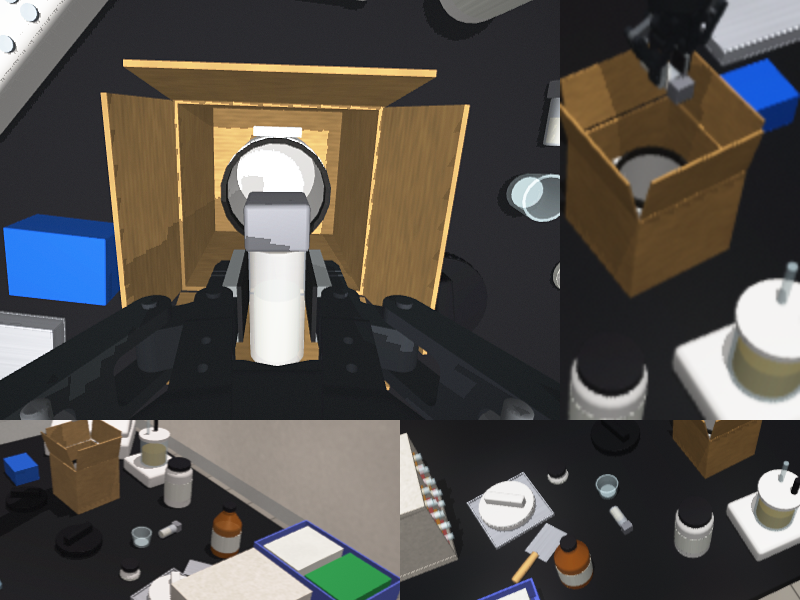

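>>> servo_tool:
  moves: [0.015,0.0009,-0.0013,0.04,0,0.015,0,0,0.04,0,0.015,0,0,0.04,0,0.015,0,0,0.04,0,0.015,0,0,0.03,0,0.015,0,0,0.027,0,0.015,0,0,0,0,0.015,0,0,0,0]

```text
clock: 15.65
tcp_pos: [518.3, 193.4, 92.3]
orientation: [[0.991, 0.131, -0.0], [0.131, -0.991, -0.0], [-0.0, 0.0, -1.0]]
force: [0.5, -0.4, -0.2]
grip_width: 24.2
```

>>> servo_tool:
  moves: [0.042,0,0,0,0,0.042,0,0,0,0,0.042,0,0,0,0,0.042,0,0,-0.04,0,0.042,0,0,-0.045,0,0.042,0,0,-0.045,0,0.042,0,0,-0.045,0,0.042,0,0,-0.045,0]

```text
clock: 16.45
tcp_pos: [517.6, 193.8, 314.5]
orientation: [[0.991, 0.132, 0.001], [0.132, -0.991, 0.001], [0.001, -0.0, -1.0]]
force: [0.6, 0.9, -0.8]
grip_width: 41.8
```

>>> servo_tool:
  moves: [0.055,0.0089,0.0433,0,0,0.055,0.0089,0.0433,0,0,0.055,0.0089,0.0433,0,0,0.055,0.0089,0.0433,0,0,0.055,0.0089,0.0433,0,0,0.055,0.0089,0.0433,0,0,0.055,0.0089,0.0433,0,0,0.055,0.0089,0.0433,0,0]

```text
clock: 17.25
tcp_pos: [634.7, -141.5, 312.6]
orientation: [[0.991, 0.133, 0.001], [0.133, -0.991, 0.0], [0.001, 0.0, -1.0]]
force: [0.8, 1.4, -0.0]
grip_width: 55.1
```

>>> servo_tool:
  moves: [0.055,0,0,0.04,-0.065,0.055,0,0,0.04,0,0.055,0,0,0.04,0,0.055,0,0,0,0,0.055,0,0,0,0]

```text
clock: 17.75
tcp_pos: [634.6, -139.9, 192.8]
orientation: [[0.98, 0.197, 0.0], [0.197, -0.98, -0.0], [0.0, 0.0, -1.0]]
force: [0.6, -0.9, 0.5]
grip_width: 55.2
```

Run:
```python
from vial import *
w=cap('wrist','w5.png'); print(bot.get_state()['tcp_pos'])
print(proj(w,(634,-140.6,13)),proj(w,(600,-147,13)),proj(w,(670,-133,13)))
u,v=proj(w,(634,-140.6,13)).astype(int)
vial(w,(u-70,max(0,v-95),u+70,v+75))
```

```text
[ 635.61172699 -140.24546577  194.22022287]
[277.13910492 191.52653225] [276.73727887 226.78185045] [276.69764032 151.73637724]
centre [ 632.  -141.6] size [79.9 26.2] axis deg 8.8
```

View pics/w5.png

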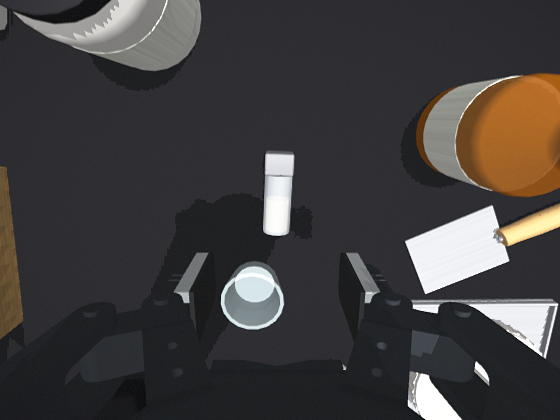

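>>> servo_tool:
  moves: [0.055,-0.0022,0.0006,0.04,0,0.055,0,0,0.045,0,0.055,0,0,0.045,0,0.055,0,0,0.03,0,0.055,0,0,0.014,0,0.055,0,0,0,0,0.055,0,0,0,0]

```text
clock: 18.5
tcp_pos: [634.4, -141.4, 20.3]
orientation: [[0.98, 0.197, 0.004], [0.197, -0.98, -0.001], [0.004, 0.002, -1.0]]
force: [0.9, -0.3, 0.2]
grip_width: 55.2
```

>>> servo_tool:
  moves: [0.015,0,0,0,0,0.015,0,0,0,0,0.015,0,0,0,0,0.015,0,0,0,0]

```text
clock: 18.9
tcp_pos: [633.8, -141.3, 20.0]
orientation: [[0.981, 0.196, 0.003], [0.196, -0.981, -0.0], [0.003, 0.001, -1.0]]
force: [-1.6, -0.3, 7.9]
grip_width: 24.6
```

>>> servo_tool:
  moves: [0.015,0,0,-0.01,0,0.015,0,0,-0.04,0,0.015,0,0,-0.045,0,0.015,0,0,-0.045,0,0.015,0,0,-0.045,0,0.015,0,0,-0.045,0,0.015,0,0,-0.045,0,0.015,0,0,-0.015,0]

```text
clock: 19.7
tcp_pos: [634.2, -141.8, 314.5]
orientation: [[0.981, 0.196, 0.009], [0.196, -0.981, -0.001], [0.009, 0.003, -1.0]]
force: [1.0, 0.4, -0.1]
grip_width: 24.4
```

>>> servo_tool:
  moves: [0.015,-0.0064,-0.0438,0,0,0.015,-0.0064,-0.0438,0,0,0.015,-0.0064,-0.0438,0,0,0.015,-0.0064,-0.0438,0,0,0.015,-0.0064,-0.0438,0,0,0.015,-0.0064,-0.0438,0,0,0.015,-0.0064,-0.0438,0,0,0.015,-0.0064,-0.0438,0,0]

```text
clock: 20.5
tcp_pos: [512.0, 193.9, 308.1]
orientation: [[0.981, 0.196, 0.0], [0.196, -0.981, 0.0], [0.0, 0.0, -1.0]]
force: [0.6, 0.1, 1.1]
grip_width: 24.5
```

>>> servo_tool:
  moves: [0.015,0,0,0,0,0.015,0,0,0,0]

```text
clock: 20.7
tcp_pos: [512.6, 193.3, 307.9]
orientation: [[0.98, 0.199, -0.0], [0.199, -0.98, -0.0], [-0.0, 0.0, -1.0]]
force: [-0.3, -1.1, -0.5]
grip_width: 24.2
```

Run:
```python
from h import *
import pickle
w=cap('wrist','w6.png');a=cap('scene','s6.png');b=cap('side','d6.png')
print(bot.get_state()['tcp_pos'],bot.get_state()['grip_width'])
x=np.full((600,800,3),0,np.uint8); x[:420,:560]=w['pixels'][:,:,::-1]
x[:420,560:]=cv2.resize(a['pixels'][90:300,290:410,::-1],(240,420))
x[420:,:400]=cv2.resize(b['pixels'][150:330,160:560,::-1],(400,180))
x[420:,400:]=a['pixels'][180:360,20:420,::-1]
cv2.imwrite('pics/m6.png',x)
```

```text
[513.73118568 190.7641285  307.87239558] 24.292305702082515
```

View pics/m6.png

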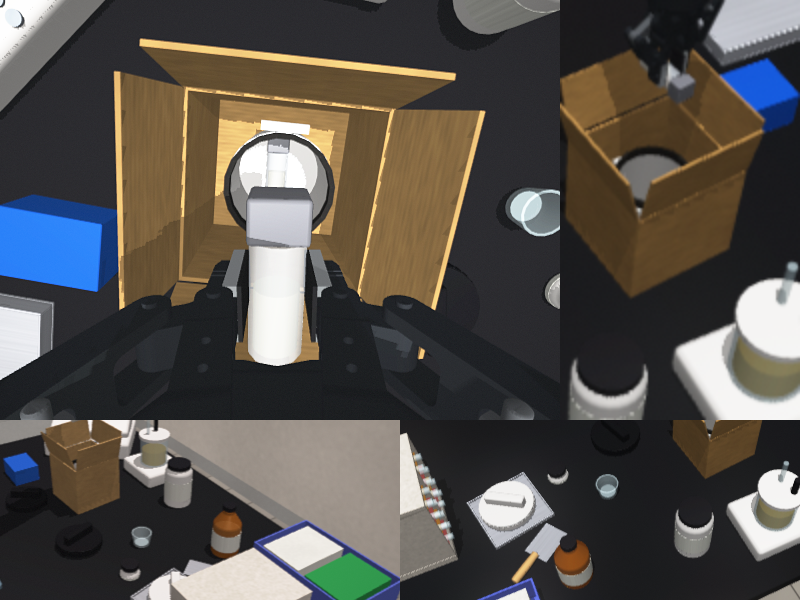

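>>> servo_tool:
  moves: [0.015,0.001,0.0,0.04,0,0.015,0,0,0.04,0,0.015,0,0,0.04,0,0.015,0,0,0.04,0,0.015,0,0,0.03,0,0.015,0,0,0.026,0,0.015,0,0,0,0,0.015,0,0,0,0]

```text
clock: 21.65
tcp_pos: [514.8, 191.7, 92.2]
orientation: [[0.981, 0.195, 0.0], [0.195, -0.981, -0.001], [-0.0, 0.001, -1.0]]
force: [0.1, 0.1, -0.3]
grip_width: 24.4
```

>>> servo_tool:
  moves: [0.042,0,0,0,0,0.042,0,0,0,0,0.042,0,0,0,0,0.042,0,0,-0.04,0,0.042,0,0,-0.045,0,0.042,0,0,-0.045,0,0.042,0,0,-0.045,0,0.042,0,0,-0.045,0]

```text
clock: 22.45
tcp_pos: [513.9, 192.6, 314.5]
orientation: [[0.981, 0.196, 0.001], [0.196, -0.981, 0.001], [0.001, -0.0, -1.0]]
force: [1.1, 0.4, -0.5]
grip_width: 42.0
```

Run:
```python
from h import *
w=cap('wrist','w7.png');a=cap('scene','s7.png');b=cap('side','d7.png')
print(bot.get_state()['tcp_pos'],bot.get_state()['qpos'].round(1))
x=np.full((600,800,3),0,np.uint8); x[:300,:400]=cv2.resize(w['pixels'],(400,300))[:,:,::-1]
x[:300,400:]=cv2.resize(w['pixels'][100:250,180:380],(400,300))[:,:,::-1]
x[300:,400:]=cv2.resize(b['pixels'],(400,300))[:,:,::-1]
x[300:,:400]=cv2.resize(a['pixels'],(400,300))[:,:,::-1]
cv2.imwrite('pics/m7.png',x)
```

```text
[516.02131904 193.44088132 315.72599192] [ -32.    16.5    8.4   99.3   -2.7   64.  -101.4]
```

View pics/m7.png

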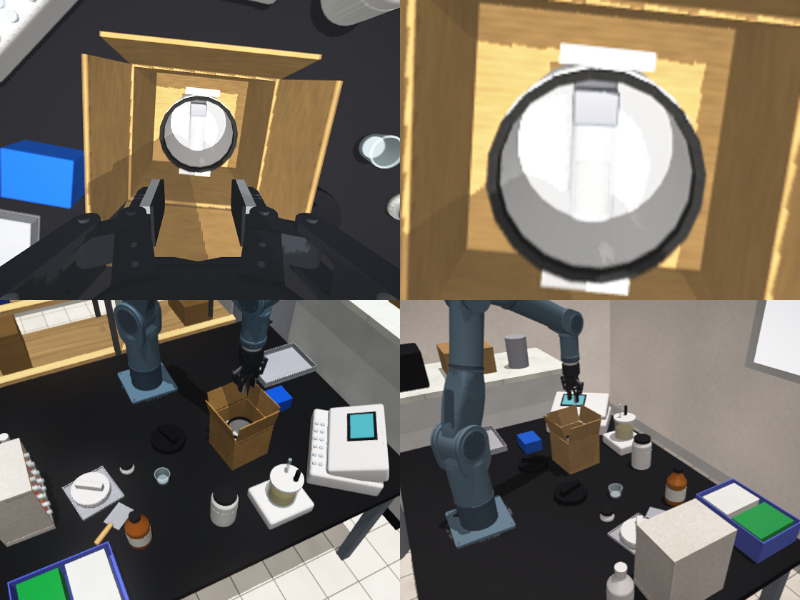

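Run:
```python
from h import *
o=[]
for f,(y,x) in (('w6.png',(130,220)),('w7.png',(125,215))):
    p=cv2.imread('pics/'+f)[y:y+130,x:x+130]
    g=cv2.createCLAHE(6,(4,4)).apply(p[:,:,0]); o.append(cv2.resize(g,(400,400),interpolation=cv2.INTER_CUBIC))
    o.append(cv2.resize(np.clip((p.max(2).astype(int)-190)*4,0,255).astype(np.uint8),(400,400)))
cv2.imwrite('pics/z7.png',cv2.resize(np.vstack([np.hstack(o[:2]),np.hstack(o[2:])]),(600,600)))
```

```text
(no output)
```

View pics/z7.png

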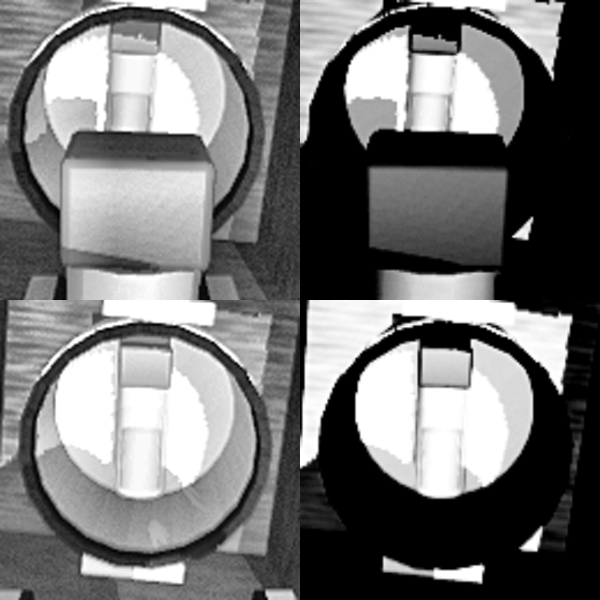

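>>> servo_tool:
  moves: [0.07,-0.0117,0.0431,0,0,0.07,-0.0117,0.0431,0,0,0.07,-0.0117,0.0431,0,0,0.07,-0.0117,0.0431,0,0,0.07,-0.0117,0.0431,0,0,0.07,-0.0117,0.0431,0,0,0.07,-0.0117,0.0431,0,0,0.07,-0.0117,0.0431,0,0]
  force: 100

```text
clock: 23.4
tcp_pos: [489.2, -165.2, 311.0]
orientation: [[0.98, 0.197, -0.001], [0.197, -0.98, 0.0], [-0.001, -0.001, -1.0]]
force: [0.4, -1.4, 0.8]
grip_width: 70.0
```

>>> servo_tool:
  moves: [0.07,-0.0117,0.0431,0,0,0.07,-0.0117,0.0431,0,0,0.07,-0.0117,0.0431,0,0,0.07,-0.0117,0.0431,0,0,0.07,-0.0117,0.0431,0,0,0.07,0,0,0,-0.141,0.07,0,0,0,-0.141,0.07,0,0,0,-0.141]

```text
clock: 24.2
tcp_pos: [474.5, -386.4, 310.4]
orientation: [[0.81, 0.586, -0.002], [0.586, -0.81, 0.001], [-0.001, -0.002, -1.0]]
force: [0.1, 0.4, -0.8]
grip_width: 69.8
```

>>> servo_tool:
  moves: [0.07,0,0,0.03,-0.141,0.07,0,0,0.03,-0.141,0.07,0,0,0.03,-0.141,0.07,0,0,0.03,0,0.07,0,0,0,0,0.07,0,0,0,0]

```text
clock: 24.8
tcp_pos: [474.8, -386.3, 191.6]
orientation: [[0.503, 0.864, -0.001], [0.864, -0.503, 0.001], [-0.0, -0.002, -1.0]]
force: [-0.6, -0.5, 0.4]
grip_width: 70.1
```

>>> servo_tool:
  moves: [0.07,0,0,0.04,0,0.07,0,0,0.04,0,0.07,0,0,0.035,0,0.07,0,0,0.02,0,0.07,0,0,0.008,0,0.07,0,0,0,0,0.07,0,0,0,0]

```text
clock: 25.5
tcp_pos: [476.4, -387.6, 50.7]
orientation: [[0.503, 0.864, 0.002], [0.864, -0.503, -0.002], [-0.0, 0.003, -1.0]]
force: [-0.4, 0.2, -0.0]
grip_width: 70.4
```

>>> servo_tool:
  moves: [0.01,0,0,0,0,0.01,0,0,0,0,0.01,0,0,0,0,0.01,0,0,0,0,0.01,0,0,0,0,0.01,0,0,0,0]

```text
clock: 26.1
tcp_pos: [475.7, -386.9, 49.9]
orientation: [[0.503, 0.864, 0.001], [0.864, -0.503, -0.001], [-0.0, 0.001, -1.0]]
force: [-1.6, 0.9, 7.0]
grip_width: 22.5
```

>>> servo_tool:
  moves: [0.01,0,0,-0.01,0,0.01,0,0,-0.04,0,0.01,0,0,-0.045,0,0.01,0,0,-0.045,0,0.01,0,0,-0.045,0,0.01,0,0,-0.045,0,0.01,0,0,-0.045,0,0.01,0,0,-0.015,0]

```text
clock: 26.9
tcp_pos: [476.3, -387.9, 344.8]
orientation: [[0.503, 0.864, 0.007], [0.864, -0.503, -0.005], [-0.001, 0.008, -1.0]]
force: [0.5, -0.4, -1.3]
grip_width: 21.8
```

>>> servo_tool:
  moves: [0.01,0.04,-0.0198,0,0,0.01,0.04,-0.0198,0,0,0.01,0.04,-0.0198,0,0,0.01,0.04,-0.0198,0,0,0.01,0.04,-0.0198,0,0,0.01,0.04,-0.0198,0,0,0.01,0.04,-0.0198,0,0,0.01,0.04,-0.0198,0,0]

```text
clock: 27.7
tcp_pos: [498.7, -28.6, 339.4]
orientation: [[0.503, 0.864, 0.001], [0.864, -0.503, -0.0], [0.0, 0.001, -1.0]]
force: [0.7, 0.0, -1.1]
grip_width: 22.1
```

>>> servo_tool:
  moves: [0.01,0.04,-0.0198,0,0,0.01,0.04,-0.0198,0,0,0.01,0.04,-0.0198,0,0,0.01,0.04,-0.0198,0,0,0.01,0.04,-0.0198,0,0,0.01,0,0,0,0,0.01,0,0,0,0,0.01,0,0,0,0]

```text
clock: 28.5
tcp_pos: [514.3, 190.7, 338.9]
orientation: [[0.505, 0.863, 0.0], [0.863, -0.505, -0.001], [-0.001, 0.001, -1.0]]
force: [0.6, -1.0, -1.1]
grip_width: 21.8
```

Run:
```python
from h import *
w=cap('wrist','w8.png');a=cap('scene','s8.png');b=cap('side','d8.png')
s=bot.get_state();print(s['tcp_pos'],s['grip_width'],s['force'])
x=np.full((600,800,3),0,np.uint8); x[:420,:560]=w['pixels'][:,:,::-1]
x[:420,560:]=cv2.resize(a['pixels'][60:270,290:410,::-1],(240,420))
x[420:,:400]=cv2.resize(b['pixels'][110:290,160:560,::-1],(400,180))
x[420:,400:]=a['pixels'][180:360,20:420,::-1]
cv2.imwrite('pics/m8.png',x)
```

```text
[514.44263007 190.78198244 338.97997372] 22.39012306696012 [ 0.64417299 -0.46834812 -1.07509928]
```

View pics/m8.png

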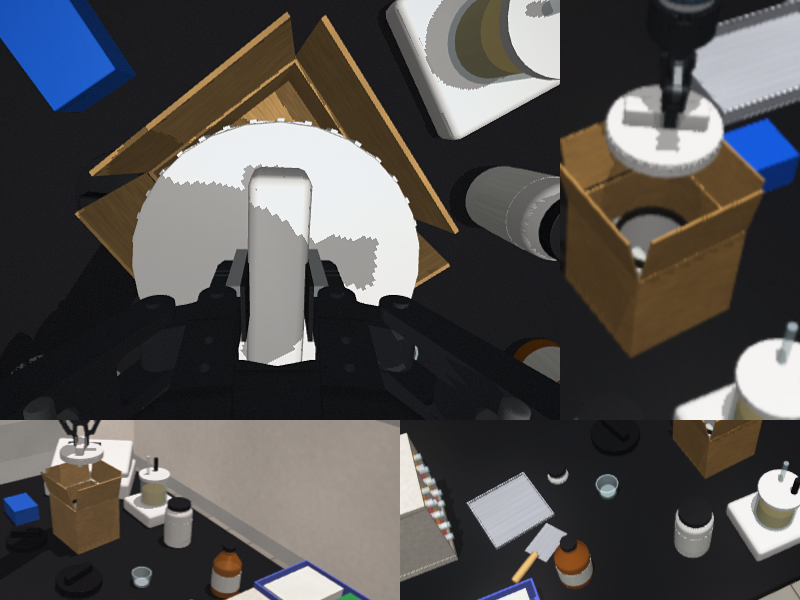

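The cap is held level over the tub, the tray is empty and the other things have not moved.

>>> servo_tool:
  moves: [0.01,0.0017,-0.0003,0.03,0,0.01,0,0,0.04,0,0.01,0,0,0.04,0,0.01,0,0,0.04,0,0.01,0,0,0.026,0,0.01,0,0,0.01,0,0.01,0,0,0,0,0.01,0,0,0,0]
  force: 110

```text
clock: 29.45
tcp_pos: [515.8, 194.0, 154.1]
orientation: [[0.503, 0.864, 0.002], [0.864, -0.503, 0.001], [0.001, 0.001, -1.0]]
force: [0.2, 0.7, -0.7]
grip_width: 21.9
```

>>> servo_tool:
  moves: [0.01,-0.001,0,0.003,0,0.01,0,0,0.003,0,0.01,0,0,0.003,0,0.01,0,0,0.003,0,0.01,0,0,0.002,0,0.01,0,0,0,0,0.01,0,0,0,0]

```text
clock: 30.15
tcp_pos: [514.9, 193.3, 139.5]
orientation: [[0.503, 0.864, 0.001], [0.864, -0.503, 0.0], [0.001, 0.001, -1.0]]
force: [-1.7, -1.0, 7.3]
grip_width: 22.0
```

>>> servo_tool:
  moves: [0.01,0,0,0.002,0,0.01,0,0,0.002,0,0.01,0,0,0.001,0,0.01,0,0,0,0,0.01,0,0,0,0]

```text
clock: 30.65
tcp_pos: [515.2, 193.5, 135.0]
orientation: [[0.503, 0.864, 0.002], [0.864, -0.503, 0.001], [0.001, 0.001, -1.0]]
force: [-3.2, -0.5, 11.2]
grip_width: 21.6
```

>>> servo_tool:
  moves: [0.01,0,0,0.001,0,0.01,0,0,0,0.13,0.01,0,0,0,0.13,0.01,0,0,0,0.13,0.01,0,0,0,0.13,0.01,0,0,0,0.13,0.01,0,0,0,0.13,0.01,0,0,0,0.13]

```text
clock: 31.45
tcp_pos: [517.7, 192.5, 134.9]
orientation: [[0.992, 0.126, 0.006], [0.126, -0.992, 0.001], [0.006, -0.0, -1.0]]
force: [0.1, -0.3, 11.9]
grip_width: 22.1
```

>>> servo_tool:
  moves: [0.01,0,0,0,0.03,0.01,0,0,0,0,0.01,0,0,0,0]

```text
clock: 31.75
tcp_pos: [517.3, 193.5, 134.9]
orientation: [[0.995, 0.103, 0.006], [0.103, -0.995, 0.002], [0.006, -0.001, -1.0]]
force: [1.7, -1.4, 12.1]
grip_width: 21.4
```

Run:
```python
from h import *
s=bot.get_state();print({k:np.round(s[k],2) for k in ('tcp_pos','orientation','force','wrist_torque','grip_width')})
```

```text
{'tcp_pos': array([517.35, 193.54, 134.88]), 'orientation': array([[ 0.99,  0.1 ,  0.01],
       [ 0.1 , -0.99,  0.  ],
       [ 0.01, -0.  , -1.  ]]), 'force': array([ 1.65, -1.37, 12.13]), 'wrist_torque': array([-0.52, -0.69, -0.06]), 'grip_width': np.float64(21.39)}
```

>>> servo_tool:
  moves: [0.01,0,0,0,0.02,0.01,0,0,0,0]

```text
clock: 31.95
tcp_pos: [517.3, 192.9, 134.8]
orientation: [[0.996, 0.084, 0.006], [0.084, -0.996, 0.0], [0.006, 0.0, -1.0]]
force: [1.2, -3.7, 12.4]
grip_width: 21.8
```

>>> servo_tool:
  moves: [0.07,0,0,0,0,0.07,0,0,0,0,0.07,0,0,0,0,0.07,0,0,-0.045,0,0.07,0,0,-0.045,0,0.07,0,0,-0.045,0,0.07,0,0,-0.045,0,0.07,0,0,-0.045,0]

```text
clock: 32.75
tcp_pos: [513.8, 192.9, 359.3]
orientation: [[0.996, 0.084, -0.001], [0.084, -0.996, -0.0], [-0.001, 0.0, -1.0]]
force: [1.1, 0.5, -0.3]
grip_width: 69.9
```

Run:
```python
from h import *
import pickle
w=cap('wrist','w9.png');a=cap('scene','s9.png');b=cap('side','d9.png');pickle.dump((w,a,b),open('c9.pkl','wb'))
s=bot.get_state();print(s['tcp_pos'],s['orientation'][:,0])
x=np.full((600,800,3),0,np.uint8); x[:420,:560]=w['pixels'][:,:,::-1]
x[:420,560:]=cv2.resize(a['pixels'][60:270,290:410,::-1],(240,420))
x[420:,:400]=cv2.resize(b['pixels'][110:290,160:560,::-1],(400,180))
x[420:,400:]=a['pixels'][180:360,20:420,::-1]
cv2.imwrite('pics/m9.png',x)
p=w['pixels'].astype(int)
m=((p.min(2)>100)&(p.max(2)-p.min(2)<25)).astype(np.uint8);m[:90]=0;m[250:]=0;m[:,:190]=0;m[:,370:]=0
m=cv2.morphologyEx(m,cv2.MORPH_CLOSE,np.ones((9,9)))
cs=max(cv2.findContours(m,0,1)[0],key=cv2.contourArea)[:,0]
for z in (117,124):
  print(z,cv2.minEnclosingCircle(np.array([ray(w,u,v,z)[:2] for u,v in cs],np.float32)))
```

```text
[515.6783903  193.64702918 360.56132674] [0.9964793  0.08367325 0.00527246]
117 ((510.5416259765625, 192.510498046875), 71.55746459960938)
124 ((511.8675231933594, 192.6200408935547), 70.21709442138672)
```

View pics/m9.png

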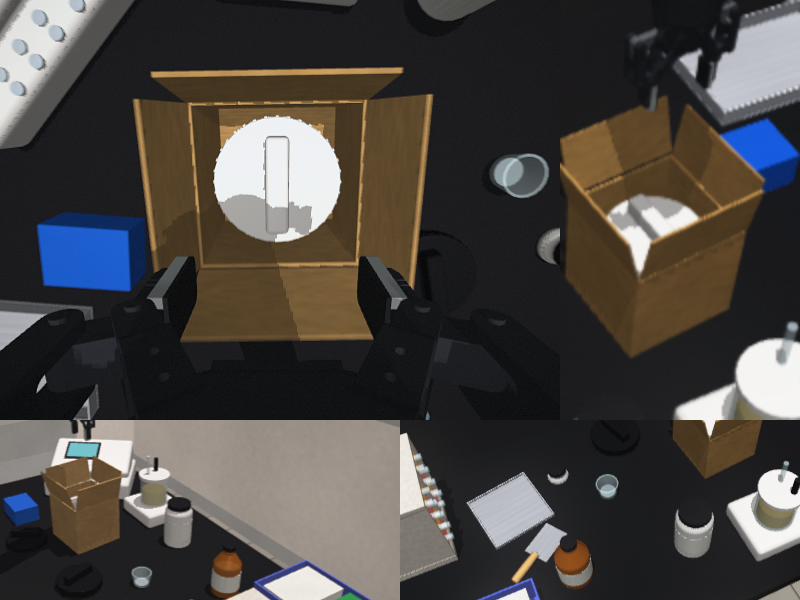

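```bash
python3 - <<'E'
from h import *
import pickle
w1,a1,b1=pickle.load(open('c1.pkl','rb'));w9,a9,b9=pickle.load(open('c9.pkl','rb'))
for w in (w1,w9):
    p=w['pixels'].astype(int)
    m=((p.min(2)>100)&(p.max(2)-p.min(2)<25)).astype(np.uint8);m[:100]=0;m[246:]=0;m[:,:205]=0;m[:,350:]=0
    m=cv2.morphologyEx(m,cv2.MORPH_CLOSE,np.ones((9,9)))
    cs=max(cv2.findContours(m,0,1)[0],key=cv2.contourArea)[:,0]
    print('ell',cv2.fitEllipse(np.array([ray(w,u,v,124)[:2] for u,v in cs],np.float32)))
    # bar edges: bright->dark lines left/right along rows using gradient
    g=cv2.GaussianBlur(w['pixels'],(0,0),1).min(2).astype(float); L=[];Rr=[]
    for v in range(145,195):
        l=255+np.argmin(g[v,255:272]); r=282+np.argmin(g[v,282:296]); L.append(ray(w,l,v,152)[:2]);Rr.append(ray(w,r,v,152)[:2])
    for e in (L,Rr):
        d=cv2.fitLine(np.array(e,np.float32),cv2.DIST_HUBER,0,.01,.01)[:2,0]; print('bar',np.degrees(np.arctan(d[1]/d[0])).round(2))
for n,x,y,bx in (('scene',a1,a9,(300,145,370,200)),('side',b1,b9,(215,150,275,200))):
    u0,v0,u1,v1=bx
    d=[]
    for c in (x,y):
        q=c['pixels'][v0:v1,u0:u1].astype(int); m=((q.min(2)>120)&(q.max(2)-q.min(2)<30)); d.append(m)
        ys,xs=np.nonzero(m); print(n,m.sum(),xs.min()+u0,xs.max()+u0,ys.min()+v0,ys.max()+v0)
    sh=cv2.phaseCorrelate(x['pixels'][v0:v1,u0:u1].mean(2),y['pixels'][v0:v1,u0:u1].mean(2)); print(sh)
    for z in (0,4): print(proj(x,(513,192,124+z)).round(1))
    for k,c in (('1',x),('9',y)): cv2.imwrite(f'pics/{n}{k}.png',cv2.resize(c['pixels'][v0:v1,u0:u1,::-1],None,fx=5,fy=5,interpolation=0))
E
python3 -c "
import cv2,numpy as np
a=[cv2.imread(f'pics/scene{k}.png') for k in '19'];b=[cv2.imread(f'pics/side{k}.png') for k in '19']
h=[np.hstack(a),np.hstack(b)];W=max(x.shape[1] for x in h)
cv2.imwrite('pics/cmp.png',np.vstack([cv2.copyMakeBorder(x,0,0,0,W-x.shape[1],0) for x in h]))"
```

```text
ell ((513.2633056640625, 191.77969360351562), (136.70269775390625, 137.0246124267578), 82.7540512084961)
bar 8.24
bar 6.65
ell ((511.7840270996094, 192.5086669921875), (137.7601776123047, 138.2186279296875), 128.2052459716797)
bar 4.22
bar 5.25
scene 720 314 358 158 197
scene 735 314 358 157 196
((-0.060599200635678585, -0.2758017527751946), 0.9256081847048307)
[337.1 177.2]
[337.2 176.2]
side 185 215 274 150 194
side 184 215 274 150 194
((-0.06795312712288748, -0.02621300265338533), 1.011423414523497)
[242.8 193.7]
[242.8 192.7]
```

View pics/cmp.png

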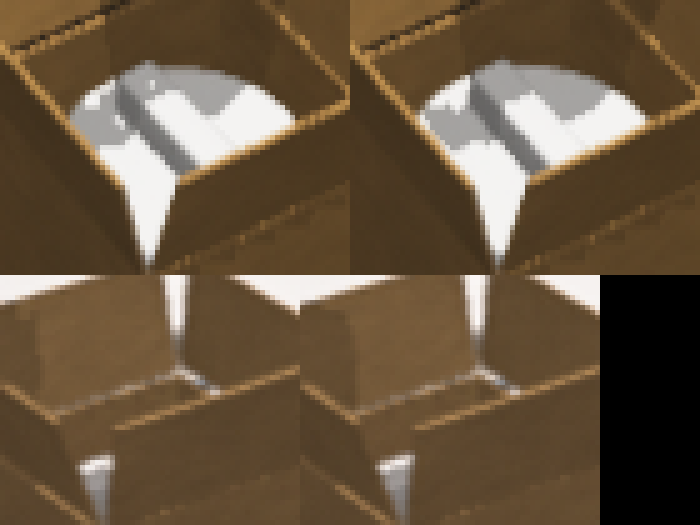

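>>> servo_tool:
  moves: [0.07,-0.002,0.001,0.03,0,0.07,0,0,0.045,0,0.07,0,0,0.045,0,0.07,0,0,0.045,0,0.07,0,0,0.035,0,0.07,0,0,0.019,0,0.07,0,0,0,0,0.07,0,0,0,0]
  force: 60

```text
clock: 33.7
tcp_pos: [511.9, 191.6, 138.3]
orientation: [[0.996, 0.084, -0.002], [0.084, -0.996, -0.001], [-0.002, 0.001, -1.0]]
force: [0.4, -1.1, 0.8]
grip_width: 69.6
```

>>> servo_tool:
  moves: [0.01,0,0,0,0,0.01,0,0,0,0,0.01,0,0,0,0,0.01,0,0,0,0,0.01,0,0,0,0,0.01,0,0,0,0]

```text
clock: 34.3
tcp_pos: [513.0, 192.2, 139.4]
orientation: [[0.996, 0.084, 0.001], [0.084, -0.996, 0.001], [0.001, -0.001, -1.0]]
force: [-0.5, -0.3, 5.4]
grip_width: 22.8
```

>>> servo_tool:
  moves: [0.01,0,0,-0.001,0,0.01,0,0,-0.001,0,0.01,0,0,-0.001,0,0.01,0,0,-0.001,0,0.01,0,0,0,0,0.01,0,0,0,0]

```text
clock: 34.9
tcp_pos: [512.8, 192.2, 140.2]
orientation: [[0.996, 0.084, 0.001], [0.084, -0.996, -0.0], [0.001, 0.001, -1.0]]
force: [10.7, 4.8, -26.7]
grip_width: 22.6
```

>>> servo_tool:
  moves: [0.01,0,0,0.002,0,0.01,0,0,0.002,0,0.01,0,0,0,0,0.07,0,0,0,0,0.07,0,0,0,0,0.07,0,0,0,0,0.07,0,0,-0.045,0,0.07,0,0,-0.045,0]

```text
clock: 35.7
tcp_pos: [511.0, 191.3, 228.6]
orientation: [[0.996, 0.084, -0.004], [0.084, -0.996, -0.002], [-0.004, 0.002, -1.0]]
force: [0.9, 0.3, 1.1]
grip_width: 70.0
```

>>> servo_tool:
  moves: [0.0,0,0,-0.045,0,0.0,0,0,-0.03,-0.048,0.0,0,0,0,0,0.0,0,0,0,0]

```text
clock: 36.1
tcp_pos: [512.2, 191.9, 303.8]
orientation: [[0.991, 0.131, 0.0], [0.131, -0.991, 0.0], [0.0, -0.0, -1.0]]
force: [0.1, -0.4, 0.3]
grip_width: 11.9
```

Run:
```python
from h import *
import pickle
w,a,b=pickle.load(open('c9.pkl','rb'))
s=bot.get_state();print(s['tcp_pos'],s['orientation'][:,0],s['grip_width'])
ex=np.array([.9914,.1305,0]);ey=np.array([-.1305,.9914,0]);C=np.array([513.5,192,0]);Z=np.array([0,0,1])
obs={'left':(142,180),'right':(423,180),'far':(277,71),'near':(275,341)}
for n,e,h in (('left',ey,162),('right',-ey,162),('far',ex,166),('near',-ex,166)):
    out=[]
    for t in np.radians(range(60,138,1)):
        q=proj(w,C+e*(83.5-83*np.cos(t))+Z*(h+83*np.sin(t))); k=0 if n in('left','right') else 1
        out.append((abs(q[k]-obs[n][k]),np.degrees(t),q))
    print(n,min(out,key=lambda o:o[0]))
```

```text
[512.20646899 191.90749858 303.7962999 ] [9.91379982e-01 1.31017945e-01 1.73515440e-04] 11.856434891342943
left (np.float64(0.6328794159075812), np.float64(104.0), array([141.36712058, 215.22895836]))
right (np.float64(0.7713389937850366), np.float64(108.0), array([422.22866101, 201.66319256]))
far (np.float64(0.13225075903997663), np.float64(99.0), array([270.92744896,  71.13225076]))
near (np.float64(0.02763364413749514), np.float64(113.0), array([284.24537558, 341.02763364]))
```

>>> servo_tool:
  moves: [0,0,-0.0375,0,0,0,0,-0.0375,0,0,0,0,-0.0375,0,0,0,0,-0.0375,0,0,0,0,0,0.039,0,0,0,0,0.039,0,0,0,0,0,0]

```text
clock: 36.8
tcp_pos: [488.4, 338.0, 218.8]
orientation: [[0.991, 0.132, -0.011], [0.132, -0.991, -0.009], [-0.012, 0.007, -1.0]]
force: [-0.7, -0.3, -0.5]
grip_width: 0.1
```

>>> servo_tool:
  moves: [0,0,0.035,0,0,0,0,0.0165,0,0,0,0,0.0185,0.001,0,0,0,0.017,0.01,0,0,0,0.012,0.0145,0,0,0,0.0056,0.0135,0,0,0,0.002,0.0095,0,0,0,0,0,0]

```text
clock: 37.6
tcp_pos: [505.9, 234.8, 176.1]
orientation: [[0.991, 0.131, -0.002], [0.131, -0.991, -0.001], [-0.002, 0.001, -1.0]]
force: [0.0, -0.2, 0.3]
grip_width: -0.1
```

```bash
cat > rel.py <<'E'
from h import *
s=bot.get_state(); d=s['tcp_pos']-np.array([513.5,192,0]); print('carton frame x,y,z',(d@[.9914,.1305,0]).round(1),(d@[-.1305,.9914,0]).round(1),d[2].round(1),'F',s['force'].round(1),'grip',round(s['grip_width'],1))
E
python3 rel.py
```

```text
carton frame x,y,z -1.9 43.4 176.1 F [ 0.  -0.2  0.3] grip -0.1
```

>>> servo_tool:
  moves: [0,0,0,0.003,0,0,0,0,0.002,0,0,0,0,0,0]

```text
clock: 37.9
tcp_pos: [506.9, 235.9, 174.6]
orientation: [[0.991, 0.132, 0.0], [0.132, -0.991, 0.001], [0.0, -0.001, -1.0]]
force: [-5.8, -3.6, 19.3]
grip_width: 0.0
```

```bash
python3 rel.py
python3 - <<'E'
from h import *
w=cap('wrist');a=cap('scene');b=cap('side')
x=np.full((600,800,3),0,np.uint8); x[:420,:560]=w['pixels'][:,:,::-1]
x[:420,560:]=cv2.resize(a['pixels'][60:270,290:410,::-1],(240,420))
x[420:,:400]=cv2.resize(b['pixels'][110:290,160:360,::-1],(400,180)[::1])
x[420:,400:]=a['pixels'][100:280,160:560,::-1]
cv2.imwrite('pics/m10.png',x)
E
```

```text
carton frame x,y,z -0.9 44.4 174.6 F [-5.8 -3.6 19.3] grip 0.0
```

View pics/m10.png

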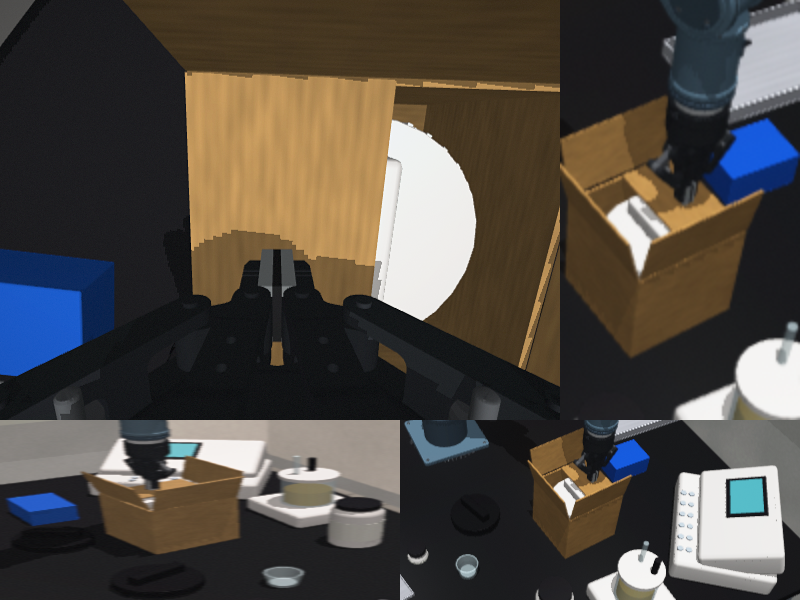

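The left flap lies flat against its stop. Now the right flap.

>>> servo_tool:
  moves: [0,0,0,-0.045,0,0,0,0,-0.045,0,0,0,0,-0.042,0,0,0,0.04,0,0,0,0,0.04,0,0,0,0,0.04,0,0,0,0,0.04,0,0,0,0,0.04,0,0]

```text
clock: 38.85
tcp_pos: [533.3, 36.0, 304.9]
orientation: [[0.991, 0.133, 0.001], [0.133, -0.991, 0.001], [0.001, -0.0, -1.0]]
force: [0.7, -0.8, -0.2]
grip_width: -0.1
```

>>> servo_tool:
  moves: [0,0,0,0.04,0,0,0,0,0.038,0,0,0,0,0,0,0,0,0,0,0]

```text
clock: 39.25
tcp_pos: [533.2, 37.4, 227.0]
orientation: [[0.991, 0.132, -0.0], [0.132, -0.991, 0.0], [-0.0, -0.0, -1.0]]
force: [0.7, 0.1, 0.8]
grip_width: 0.2
```

```bash
python3 rel.py
```

```text
carton frame x,y,z -0.6 -155.8 227.0 F [0.7 0.1 0.8] grip 0.2
```

>>> servo_tool:
  moves: [0,0,-0.041,0,0,0,0,-0.0165,0,0,0,0,-0.0185,0.001,0,0,0,-0.017,0.01,0,0,0,-0.012,0.0145,0,0,0,-0.0056,0.0135,0,0,0,-0.002,0.011,0,0,0,0,0,0]

```text
clock: 40.05
tcp_pos: [518.2, 148.5, 175.5]
orientation: [[0.991, 0.132, -0.001], [0.132, -0.991, -0.0], [-0.001, 0.0, -1.0]]
force: [-0.6, -0.1, -0.1]
grip_width: 0.0
```

>>> servo_tool:
  moves: [0,0,0,0.003,0,0,0,0,0.001,0,0,0,0,0,0]

```text
clock: 40.35
tcp_pos: [518.5, 148.0, 174.6]
orientation: [[0.991, 0.13, 0.0], [0.13, -0.991, 0.001], [0.0, -0.001, -1.0]]
force: [-8.1, -0.6, 22.1]
grip_width: 0.2
```

```bash
python3 rel.py
```

```text
carton frame x,y,z -0.8 -44.3 174.6 F [-8.1 -0.6 22.1] grip 0.2
```

>>> servo_tool:
  moves: [0,0,0,-0.045,0,0,0,0,-0.045,0,0,0,0,-0.041,0,0,0.0377,-0.011,0,0,0,0.0377,-0.011,0,0,0,0.0377,-0.011,0,0,0,0.0377,-0.011,0,0,0,0,0,0,0]

```text
clock: 41.15
tcp_pos: [664.6, 212.8, 301.1]
orientation: [[0.991, 0.132, -0.0], [0.132, -0.991, -0.001], [-0.0, 0.001, -1.0]]
force: [-0.1, -0.9, -0.2]
grip_width: 0.1
```

>>> servo_tool:
  moves: [0,0,0,0.038,0,0,0,0,0.036,0,0,0,0,0,0,0,0,0,0,0]

```text
clock: 41.55
tcp_pos: [661.8, 211.0, 229.8]
orientation: [[0.991, 0.131, -0.001], [0.131, -0.991, -0.001], [-0.001, 0.001, -1.0]]
force: [1.0, -0.7, 0.5]
grip_width: -0.2
```

```bash
python3 rel.py
```

```text
carton frame x,y,z 149.5 -0.6 229.8 F [ 1.  -0.7  0.5] grip -0.2
```

>>> servo_tool:
  moves: [0,-0.038,0,0,0,0,-0.0175,0,0,0,0,-0.0188,0,0.001,0,0,-0.0167,0,0.01,0,0,-0.0121,0,0.0145,0,0,-0.0055,0,0.0135,0,0,-0.0017,0,0.0095,0,0,0,0,0,0]

```text
clock: 42.35
tcp_pos: [553.0, 197.3, 181.5]
orientation: [[0.991, 0.131, 0.001], [0.131, -0.991, 0.0], [0.001, -0.0, -1.0]]
force: [-0.3, 0.6, 0.1]
grip_width: -0.1
```

>>> servo_tool:
  moves: [0,0,0,0.003,0,0,0,0,0.002,0,0,0,0,0,0]

```text
clock: 42.65
tcp_pos: [554.0, 197.5, 178.6]
orientation: [[0.991, 0.131, 0.002], [0.131, -0.991, 0.001], [0.002, -0.001, -1.0]]
force: [-5.4, -1.0, 16.9]
grip_width: 0.0
```

```bash
python3 rel.py
```

```text
carton frame x,y,z 40.9 0.2 178.6 F [-5.4 -1.  16.9] grip 0.0
```

>>> servo_tool:
  moves: [0,0,0,-0.045,0,0,0,0,-0.045,0,0,0,0,-0.038,0,0,-0.044,0,0,0,0,-0.044,0,0,0,0,-0.044,0,0,0,0,-0.044,0,0,0,0,0,0,0,0]

```text
clock: 43.45
tcp_pos: [373.7, 173.2, 303.9]
orientation: [[0.991, 0.133, -0.003], [0.133, -0.991, 0.0], [-0.002, -0.0, -1.0]]
force: [0.5, 0.4, -0.5]
grip_width: -0.5
```

```bash
python3 rel.py
```

```text
carton frame x,y,z -141.0 -0.4 303.9 F [ 0.5  0.4 -0.5] grip -0.5
```

>>> servo_tool:
  moves: [0,0,0,0.038,0,0,0,0,0.036,0,0,0,0,0,0,0,0,0,0,0]

```text
clock: 43.85
tcp_pos: [378.9, 174.2, 230.7]
orientation: [[0.991, 0.131, 0.0], [0.131, -0.991, -0.0], [0.0, 0.0, -1.0]]
force: [-0.1, 1.0, -0.0]
grip_width: -0.2
```

```bash
python3 rel.py
```

```text
carton frame x,y,z -135.7 -0.0 230.7 F [-0.1  1.  -0. ] grip -0.2
```

>>> servo_tool:
  moves: [0,0.024,0,0,0,0,0.0175,0,0,0,0,0.0188,0,0.001,0,0,0.0167,0,0.01,0,0,0.0121,0,0.0145,0,0,0.0055,0,0.0135,0,0,0.0017,0,0.0105,0,0,0,0,0,0]

```text
clock: 44.65
tcp_pos: [472.9, 186.7, 179.6]
orientation: [[0.991, 0.132, -0.002], [0.132, -0.991, -0.001], [-0.002, 0.001, -1.0]]
force: [0.4, -0.6, 0.6]
grip_width: -0.1
```

>>> servo_tool:
  moves: [0,0,0,0.003,0,0,0,0,0.002,0,0,0,0,0,0]

```text
clock: 44.95
tcp_pos: [473.4, 186.9, 178.4]
orientation: [[0.991, 0.131, -0.0], [0.131, -0.991, 0.001], [-0.0, -0.001, -1.0]]
force: [-9.4, -3.1, 28.4]
grip_width: 0.0
```

```bash
python3 rel.py
```

```text
carton frame x,y,z -40.5 0.2 178.4 F [-9.4 -3.1 28.4] grip 0.0
```

Raise the arm clear and take a last look.

>>> servo_tool:
  moves: [0,0,0,-0.04,0,0,0,0,-0.045,0,0,0,0,-0.045,0,0,0,0,-0.045,0,0,0,0,0,0,0,0,0,0,0]

```text
clock: 45.55
tcp_pos: [473.6, 187.1, 351.5]
orientation: [[0.991, 0.132, 0.002], [0.132, -0.991, 0.002], [0.002, -0.001, -1.0]]
force: [0.3, -0.4, -0.6]
grip_width: -0.2
```

```bash
python3 rel.py
python3 - <<'E'
from h import *
w=cap('wrist');a=cap('scene');b=cap('side')
x=np.full((600,800,3),0,np.uint8); x[:300,:400]=cv2.resize(w['pixels'],(400,300))[:,:,::-1]
x[:300,400:]=cv2.resize(a['pixels'][90:270,280:520],(400,300))[:,:,::-1]
x[300:,400:]=cv2.resize(b['pixels'],(400,300))[:,:,::-1]
x[300:,:400]=cv2.resize(a['pixels'],(400,300))[:,:,::-1]
cv2.imwrite('pics/m11.png',x)
E
```

```text
carton frame x,y,z -40.2 0.3 351.5 F [ 0.3 -0.4 -0.6] grip -0.2
```

View pics/m11.png

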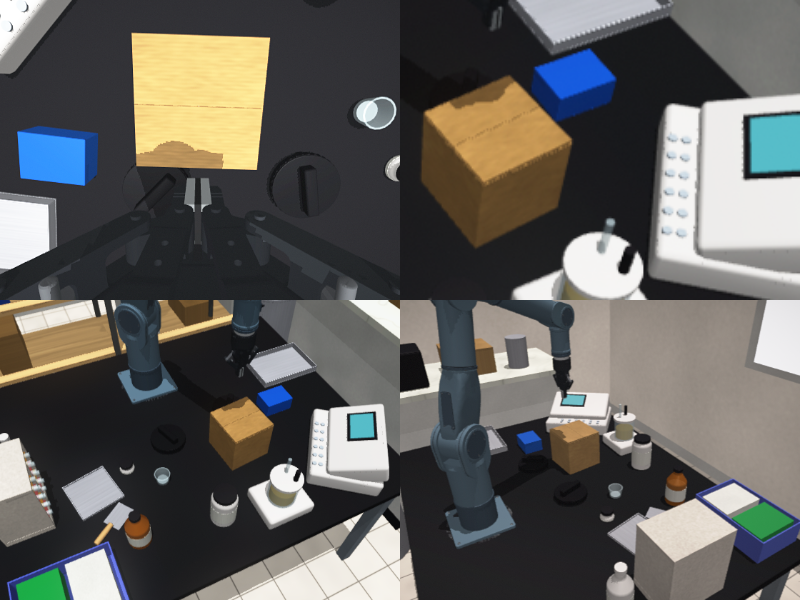

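The carton is closed with all four flaps flat. No vial is left on the bench and the other things stand where they were.

```bash
python3 -c "from station import order; print(order.sign_off())"
```

```text
the job is handed in; nothing more can be done
None
```

The job is done and handed in at about 46 s of the 210 s allowed; no verdict is reported. I opened the tub and set its cap in the tray. Both vials that were on the bench (two of the possible four) went into the tub. I locked the cap again, then folded the left and right flaps down, and after them the far and near ones.

**Last checks**
- **Vials:** The second vial appears to have come to rest on top of the first, judging from one enlarged picture. No vial shows on the bench in the last pictures.
- **Cap lock:** Picture estimates of the cap's height came out up to 3 mm higher than at first, which left the lock in doubt. I gripped the cap and pulled up: it held against 27 N, at nearly the same grip height as at first, so I take it as locked.
- **Cap angle:** The bar reads about 3° clockwise of where it started, inside the 8° limit.
- **Flaps:** Each flap met its stop at 17 to 28 N of downward push. The last pictures show all four flat and the arm clear of everything.
- **Other things:** By eye in the last pictures, they stand where they were.

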